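Clamp a nut jar in the one-handed jar holder and unscrew its tight lid

TASK

Open the glass jar of hazelnuts one-handed: stand it upright in the wooden jar holder, between the V and the rubber jaw, let go of it, and swing the cam lever round to its stop so that the jaw grips the jar. Then unscrew the tight lid anticlockwise until its thread lets go, lift it off, and finish while holding it level and still in the gripper right over the open jar, its lower edge about a finger's width above the rim, touching nothing else; the jar stays clamped. Leave the bowl, timer, tin and lemon where they are.

Things in the scene. Friction and masses are not known exactly. Their poses are not given: they have to be found in the camera images.
- jar: Round clear glass jar of hazelnuts, 98.5 mm high without lid, about 0.4 kg; body 68 mm across up to 68 mm height, then a shoulder to a neck 44 mm across (52 mm over the thread). Loose; starts upright on the worktop, lid on. Origin: centre of its underside, z up its axis. A rubber ring on the rim presses the tight lid up with about 25 N. Unclamped, the jar turns with its lid.
- lid: Knurled bare-metal screw lid, 58 mm in diameter, 20 mm high, loose, tight on the jar at the start. Origin: centre of its lower edge (84.5 mm above the jar's underside when tight), z up its axis. Grip it across its diameter from above, with 60 N or more to turn it; the jar may be carried by the tight lid.
- lid_top (a point): Centre of the lid's top, 20 mm above its lower edge. The lid unscrews anticlockwise seen from above: stiff (0.5 to 1 N m) at first, it climbs 18 mm a turn, and the thread lets go after about 132 degrees (2.3 rad) in all, 6.6 mm up; then it lifts off freely (60 degrees more do no harm). Let go half way it sinks 1 mm or so and stays.
- jar_rim (a point): Centre of the glass jar's mouth, 98.5 mm above its underside.
- holder: One-handed jar holder fixed to the worktop: light wooden board 212 x 124 mm. Origin: on the worktop under the jar's seat; z up; +x points into the V (two rubber-faced cheeks 45 degrees either side of +x, tops 72 mm above the worktop). A jar pushed home in the V has its axis at the origin. On the -x side stand the sliding jaw (70 mm high) and behind it the lever.
- seat (a point): Point on the board's top where the centre of the jar's underside finally stands, 20 mm above the worktop; axes as holder. With the lever open the jar has 10 mm of play between V and jaw: set it down 4 mm to the -x side of this point and it clears all faces; closing the jaw pushes it home.
- jaw_pad: Spring-backed rubber face of the sliding jaw, 44 x 44 mm; presses the jar into the V with about 30 N when the lever is at its stop. Origin: middle of the pad at the height of the board's top, at x = -49 mm in the holder's frame when open (face at -44 mm). The jaw moves +x with the lever, 15 mm in all.
- lever (a joint): Cam lever's angle, rad: 0 to 0.2 = open (at 0 its arm lies along the holder's +y), grows anticlockwise seen from above to the stop at 1.62 (arm along -x), a self-locking spiral cam. Vertical pivot at x = -96 mm, y = 0 in the holder's frame. Takes 6 to 10 N at the knob; stays where it is left.
- lever_knob (a point): Centre of the top of the upright black knob on the lever's end, 88 mm from the pivot, 90 mm above the worktop. The knob is a round post 16 mm in diameter, 36 mm tall above the lever's flat arm; grip it from above or push it sideways.
- bowl: White bowl, 130 mm across, 59 mm high, a bystander. Origin: centre of its underside.
- timer: Round kitchen timer, 70 mm across, 63 mm high, a bystander. Origin: centre of its underside.
- tin: Flat round food tin, 86 mm across, 40 mm high, a bystander. Origin: centre of its underside.
- lemon: Lemon, 78 x 55 x 56 mm, a bystander. Origin: centre of its underside.
Things that resemble listed ones, but are neither listed nor needed, are in the scene too. Several things have the shape of the lid; the one meant has the colours described above.

How it is judged:
On the way, in this order (a step that is already met when the one before it is completed fails the run):
1. the jar, its lid still tight, stands upright in the holder and is let go (z of jar in the frame of seat between -0.004 and 0.004 m and angle between jar's own z axis and vertical below 0.07 rad and horizontal distance between jar and seat below 0.018 m and z of lid in the frame of jar below 0.0865 m and contact force between the fingers and lid below 0.1 N and contact force between the fingers and jar below 0.1 N), for 0.1 s.
2. the lever is at its stop and the jaw grips the jar, the lid still tight (horizontal distance between jar and seat below 0.012 m and z of jar in the frame of seat between -0.004 and 0.004 m and angle between jar's own z axis and vertical below 0.07 rad and value of joint lever above 1.45 rad and contact force between jaw_pad and jar above 10 N and z of lid in the frame of jar below 0.0865 m), for 0.2 s.
3. the lid has climbed on the thread of the clamped jar (2.5 to 13 mm above where it was tight) (horizontal distance between jar and seat below 0.012 m and z of jar in the frame of seat between -0.004 and 0.004 m and angle between jar's own z axis and vertical below 0.07 rad and value of joint lever above 1.45 rad and contact force between jaw_pad and jar above 10 N and z of lid in the frame of jar between 0.087 and 0.0975 m), for 0.1 s.
At the end, for the whole second after the job is handed in: Lid held still (over 2 N), level to 0.15 rad, lower edge 3 to 35 mm above the rim, within 15 mm of the jar's axis, touching neither jar nor holder; jar upright on the board within 12 mm of its seat, lever past 1.45 rad, jaw pressing over 10 N (horizontal distance between jar and seat below 0.012 m and z of jar in the frame of seat between -0.004 and 0.004 m and angle between jar's own z axis and vertical below 0.07 rad and value of joint lever above 1.45 rad and contact force between jaw_pad and jar above 10 N and z of lid in the frame of jar_rim between 0.003 and 0.035 m and horizontal distance between lid and jar_rim below 0.015 m and angle between lid's own z axis and vertical below 0.15 rad and contact force between the fingers and lid above 2 N and contact force between lid and jar below 0.05 N and contact force between lid and holder below 0.05 N and linear speed of lid below 0.02 m/s); the arm keeps its last pose, push and grip.
It fails at once if the bowl is moved more than 25 mm (distance of bowl from where it was at the start of the episode above 0.025 m).
It fails at once if the timer is moved more than 25 mm (distance of timer from where it was at the start of the episode above 0.025 m).
It fails at once if the tin is moved more than 25 mm (distance of tin from where it was at the start of the episode above 0.025 m).
It fails at once if the lemon is moved more than 25 mm (distance of lemon from where it was at the start of the episode above 0.025 m).
It fails at once if the jar is tipped over (angle between jar's own z axis and vertical above 0.35 rad).
It also fails if it takes over 72 s, if anything falls off the work surface, if the arm or the gripper's body presses on something with over 40 N, if the wrist force passes 120 N, or if a joint passes its speed limit or range.

ROBOT

A 7-joint arm with a two-finger parallel gripper is mounted at the origin on the work surface; the furniture and walls round the work are solid. World frame = base frame: x ahead of the robot, y to its left, z up, the work surface at z = 0. Lengths are in m, angles in rad, forces in N, time in s.
With the tool pointing down it reaches from about 0.4 to 0.75 m from the base axis. Payload 19.5 kg.
Tool frame: the origin (TCP) lies midway between the tips of the shut fingers; the grasp point (between the pads) lies 19 mm behind it; z points along the fingers, y is the line along which they close (so a half turn about z gives the same grasp; the last joint's range is limited). The gripper opens to 85 mm and grips with 20 to 120 N. Pads are 22 mm wide; open, the fingers measure 114 mm over their backs; the gripper's body (76 mm by 85 mm) begins 54 mm behind the grasp point. The pads swing forward as they close: fully open they stand 13 mm farther back than shut.
Start: joints at [-1.177, 0.707, -0.028, 1.485, 0.022, 0.951, -0.075], TCP at [0.243, 0.521, 0.231] pointing down, gripper open.
Joint ranges: [-2.71, 2.71], [-0.32, 2.16], [-1.57, 1.52], [0, 2.45], [-1.46, 4.6], [0, 2.02], [-2.83, 2.83]. Speed limits (rad/s): [1.89, 1.89, 2.57, 2.57, 3.01, 3.01, 3.01].

INTERFACE

Orientations are given as [roll, pitch, yaw] about the fixed x, y, z axes, in that order (R = Rz(yaw) Ry(pitch) Rx(roll)).
In Python, from plant import ctrl gives the robot as it stands. The module is installed in compiled form; this text tells all that it offers.
- The arm moves only by the shell command python3 -m jog 'ROWS' [FORCE]. ROWS is JSON, one flat list of numbers, 7 for each row, row after row: the shift along the tool's x, y, z in mm, then the turn, a rotation vector about the tool's x, y, z in rad, then the gripper command: -1 is shut, 1 is fully open, values between are in proportion. A call has 1 to 20 rows; each row shifts and turns the commanded pose from where the row before left it, along the tool's axes as they then stand; what a row does not reach is not made up. A row lasts 1/12 s, in which the tool goes at most 41.7 mm and 7.16 degrees, less where a joint would pass 70% of its speed; a pose out of reach is approached as far as the arm can. A call with a gripper value outside its range is refused whole. The fingers move at their own pace and stop on an object; FORCE is the grip in N (left out, the last holds). Time passes only in rows, so rows that do not move let the fingers close. It gives the time, the measured TCP pose, the force, the opening and the grip force at its end, in the units of the state.
- ctrl.state(): the state, without advancing time (a new reading comes with each control period).
- ctrl.camera(name): name is "side" or "top"; returns a dict with "color" (384x512x3 uint8, red, green, blue), "fx", "fy", "cx", "cy" (pixels), "eye" and "attitude" of the camera in the world. Camera axes: x right, y down, z forward; pixel columns grow to the right and rows downward; lengths in m; the calibration is good to about 2 mm. A picture is of the moment at which its call begins. There is no depth.
- ctrl.sign_off(): hands the job in; it is judged then, once.
Trained networks look in a picture, given as the dict that the camera call returned (one of the last four; its "shot" number tells which), for a name from the list of things; names that differ only in an ending like _2 or _b are one class to them, and where a whole thing is asked for, a point or a joint stands for the part that bears it (a point fixed in the world has none). Each returns a list of dicts, best first, with "score" (0 to 1); they miss things now and then, are a little off and sometimes report something else, mostly with a low value. They report only what shows in the picture. A call takes as long as a camera call. They do not tell look-alikes from the thing itself.
- ctrl.regions_of(name, picture): "mask" (384x512 bool, what is visible of it) and "xy" ([column, row] in pixels, amid what is visible of it).
The state is a dict: "clock": time; "qpos": joint angles; "joint_vel": joint speeds; "effort": joint torques, N m; "ee_pos": TCP position; "tool_rot": TCP orientation; "contact_force": force on the tool from outside, world axes, zero at the start; "moment": the same for the moment, N m; "gripper_width": finger opening in m; "gripper_force": force on a finger pad.
Only numpy, scipy, OpenCV 4.12 (cv2) and the standard library are available. Lean on these libraries where they do the work, as an engineer would, in place of code of your own. Each camera call takes 0.05 s, during which the arm holds its last target. There are 200 camera calls.

## Working session

There is one attempt and no reset: what is moved stays moved. The work goes in short steps, Python scripts to look and compute and a shell command to move; the robot and the scene stay as the last step left them, time stands still between calls to the robot, and variables do not carry over. Pictures are saved under pics/ and viewed, at most 13 in all, crops included, and the job is handed in when it is done.

```bash
mkdir -p pics; cat > h.py <<'E'
import numpy as np,cv2
from plant import ctrl
from scipy.spatial.transform import Rotation as R
def save(p,n,crop=None,s=1):
    im=p["color"][...,::-1]
    if crop: x0,y0,x1,y1=crop; im=im[y0:y1,x0:x1]
    cv2.imwrite("pics/"+n+".png",cv2.resize(im,None,fx=s,fy=s,interpolation=cv2.INTER_CUBIC))
def rot(p):
    a=np.array(p["attitude"],float)
    return a if a.shape==(3,3) else (R.from_euler("xyz",a).as_matrix() if a.size==3 else R.from_quat(a).as_matrix())
def atz(p,uv,z):
    d=rot(p)@np.array([(uv[0]-p["cx"])/p["fx"],(uv[1]-p["cy"])/p["fy"],1]); e=np.array(p["eye"])
    return e+d*(z-e[2])/d[2]
def proj(p,X):
    c=rot(p).T@(np.array(X)-p["eye"]); return [p["fx"]*c[0]/c[2]+p["cx"],p["fy"]*c[1]/c[2]+p["cy"]]
E
python3 - <<'E'
from h import *
np.set_printoptions(precision=3,suppress=True)
P={}
for n in("top","side"):
    p=ctrl.camera(n);P[n]=p;print(n,p["eye"],p["attitude"],p["fx"],p["cx"],p["cy"])
cv2.imwrite("pics/a.png",np.vstack([P[n]["color"][...,::-1] for n in P])[:, :] if 0 else cv2.resize(np.hstack([P[n]["color"][...,::-1] for n in P]),(800,300)))
save(P["top"],"top",None,1.5)
for n in P:
    for o in("jar","lid","holder","lever_knob","jaw_pad","bowl","timer","tin","lemon"):
        print(n,o,[(round(r["score"],2),np.round(r["xy"]).astype(int).tolist(),int(r["mask"].sum())) for r in ctrl.regions_of(o,P[n])][:4])
print(ctrl.state())
E
```

```text
top [0.403 0.103 1.038] [-2.909  0.005 -1.543] 358.3331197955069 252.76663188612204 192.98552145546188
side [ 0.126 -0.589  0.718] [-2.214  0.022 -0.635] 351.91932449510426 255.90018556420017 190.50499855973564
top jar [(0.56, [225, 243], 108)]
top lid [(0.83, [254, 239], 343), (0.82, [218, 202], 318), (0.58, [219, 232], 422), (0.54, [189, 222], 340)]
top holder [(0.61, [330, 216], 3181)]
top lever_knob [(0.66, [355, 215], 437)]
top jaw_pad [(0.63, [333, 214], 113), (0.34, [224, 243], 125)]
top bowl [(0.78, [226, 146], 1501)]
top timer [(0.73, [349, 157], 491)]
top tin [(0.61, [163, 190], 794)]
top lemon [(0.92, [139, 264], 439)]
side jar [(0.97, [212, 203], 469)]
side lid [(0.72, [230, 192], 197), (0.63, [225, 225], 284), (0.62, [210, 183], 243)]
side holder [(0.62, [289, 250], 3264)]
side lever_knob [(0.82, [310, 257], 492)]
side jaw_pad []
side bowl [(0.74, [274, 173], 778)]
side timer [(0.65, [353, 234], 500)]
side tin [(0.62, [220, 165], 406)]
side lemon [(0.6, [158, 181], 249)]
{'clock': 1.0, 'qpos': array([-1.177,  0.706, -0.028,  1.485,  0.022,  0.951, -0.075]), 'joint_vel': array([-0.001, -0.002,  0.   ,  0.001,  0.001,  0.002, -0.001]), 'effort': array([  0.002, -88.3  ,   1.234, -23.64 ,   0.017,   0.001,   0.   ]), 'ee_pos': array([0.243, 0.521, 0.231]), 'tool_rot': array([-3.142, -0.   ,  2.706]), 'contact_force': array([-0.985,  0.05 , -0.015]), 'moment': array([-0.028, -0.043,  0.011]), 'gripper_force': 0.0, 'gripper_width': 0.08490183272716345}
```

View pics/top.png

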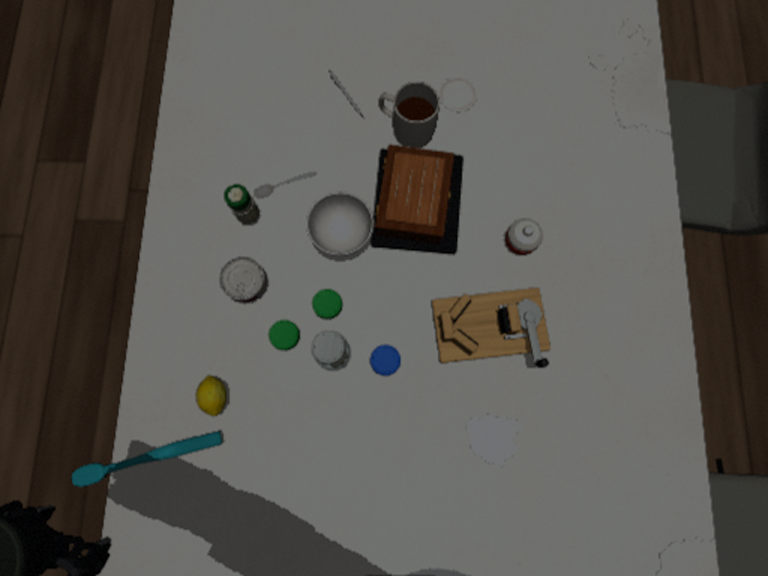

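View pics/a.png

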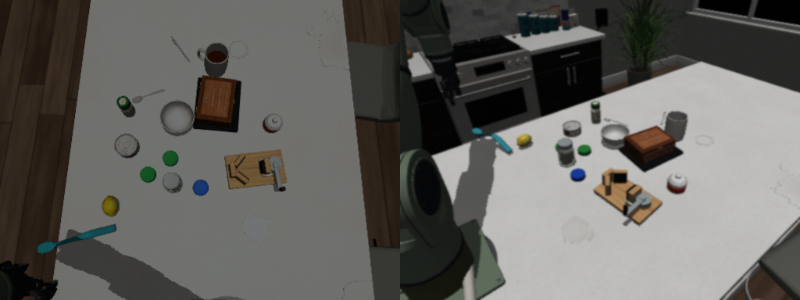

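```bash
python3 - <<'E'
from h import *
np.set_printoptions(precision=4,suppress=True)
t=ctrl.camera("top");s=ctrl.camera("side")
a=cv2.resize(t["color"][150:270,175:375],None,fx=4,fy=4,interpolation=cv2.INTER_CUBIC)
cv2.imwrite("pics/b.png",cv2.convertScaleAbs(a[...,::-1],alpha=2))
a=cv2.resize(s["color"][160:290,195:345],None,fx=4.6,fy=4.6,interpolation=cv2.INTER_CUBIC)
cv2.imwrite("pics/c.png",cv2.convertScaleAbs(a[...,::-1],alpha=1.6))
for r in ctrl.regions_of("lid",t): print(r["score"],r["xy"],atz(t,r["xy"],.1045),atz(t,r["xy"],.01), cv2.boundingRect(r["mask"].astype(np.uint8)))
for r in ctrl.regions_of("lid",s): print("s",r["score"],r["xy"],atz(s,r["xy"],.094))
for p in(t,s):
  r=ctrl.regions_of("holder",p)[0]; print(r["xy"],atz(p,r["xy"],.02))
  r=ctrl.regions_of("lever_knob",p)[0]; print(r["xy"],atz(p,r["xy"],.09),cv2.boundingRect(r["mask"].astype(np.uint8)))
for o,z in(("bowl",.05),("timer",.04),("tin",.03),("lemon",.02)): print(o,atz(t,ctrl.regions_of(o,t)[0]["xy"],z))
E
```

```text
0.92 [191.3, 222.2] [0.54   0.2734 0.1045] [0.5539 0.2906 0.01  ] (179, 213, 21, 20)
0.87 [218.0, 231.1] [0.5184 0.202  0.1045] [0.5301 0.212  0.01  ] (208, 220, 22, 23)
0.58 [218.0, 199.8] [0.602  0.2062 0.1045] [0.6222 0.2166 0.01  ] (208, 192, 19, 20)
s 0.74 [226.8, 223.1] [0.4636 0.0214 0.094 ]
s 0.71 [233.4, 191.2] [0.5549 0.1279 0.094 ]
s 0.63 [210.3, 185.7] [0.5149 0.1943 0.094 ]Traceback (most recent call last):
  File "<stdin>", line 11, in <module>
IndexError: list index out of range
```

View pics/b.png

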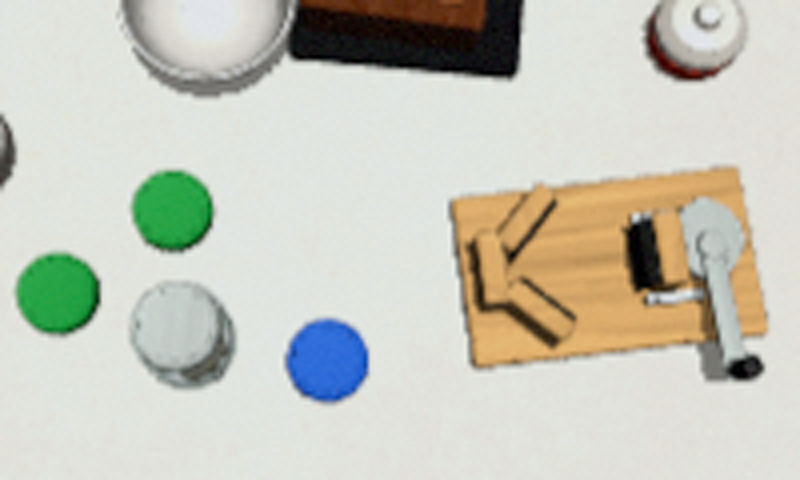

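View pics/c.png

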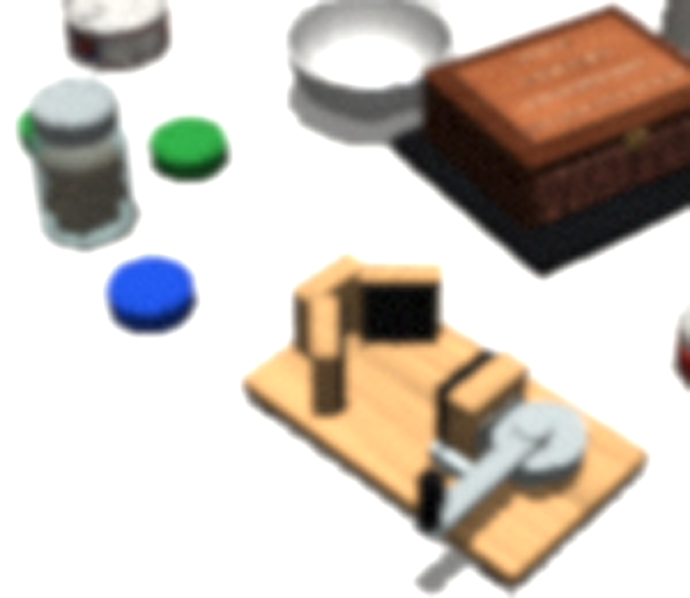

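Metal-lidded jar is at full-frame top pixel (219,230). The look-alikes are green lids at (218,202) and (190,222) and a blue one at (257,240). The crop shows the jar as the only bare-metal lid. Next I fit the holder pose.

```bash
cat > fit.py <<'E'
from h import *
from scipy.optimize import least_squares
np.set_printoptions(precision=4,suppress=True)
t=ctrl.camera("top");s=ctrl.camera("side")
T=lambda u,v:(175+u/4,150+v/4); S=lambda u,v:(195+u/4.6,160+v/4.6)
def res(q,v=False):
    x,y,a,x0,zh,th,jx,jy=q[:8]; Rz=R.from_euler("z",a).as_matrix()
    W=lambda X:np.array([x,y,0])+Rz@np.array(X)
    k=(-.096-.088*np.sin(th),.088*np.cos(th),.09)
    L=[(t,(x0,62e-3,.02),T(474,364)),(t,(x0,-62e-3,.02),T(452,198)),(t,(x0-.212,-62e-3,.02),T(738,167)),(t,(x0-.212,62e-3,.02),T(767,332)),
     (s,(x0,62e-3,.02),S(247,383)),(s,(x0-.212,62e-3,.02),S(513,574)),(s,(x0-.212,-62e-3,.02),S(646,456)),
     (t,(-.096,0,zh),T(712,245)),(s,(-.096,0,zh),S(541,440)),(t,k,T(750,365)),(s,k,S(431,475))]
    o=[np.subtract(proj(p,W(X)),uv) for p,X,uv in L]
    o.append(np.subtract(proj(t,[jx,jy,.1045]),T(179,322))); o.append(np.subtract(proj(s,[jx,jy,.1045]),S(72,104)))
    return np.array(o) if v else np.ravel(o)
r=least_squares(res,[.5,-.05,1.57,.06,.055,.1,.52,.2],loss="soft_l1")
print(r.x);print(res(r.x,1))
for o,z in(("bowl",.05),("timer",.04),("tin",.03),("lemon",.02)):
    q=ctrl.regions_of(o,t)
    if q: print(o,atz(t,q[0]["xy"],z))
E
python3 fit.py
```

```text
[ 0.5782 -0.0745  1.7105  0.0796  0.0484 -0.0265  0.5194  0.197 ]
[[ 0.078   0.3372]
 [-0.3026 -0.7211]
 [ 0.211  -0.9845]
 [ 0.8276 -0.0812]
 [-2.2088 -1.6213]
 [-0.2257  0.6261]
 [ 0.9597 -1.2104]
 [ 0.7663 -0.0795]
 [-1.2791  0.1523]
 [ 0.5343 -0.119 ]
 [-0.5782 -0.1001]
 [ 0.1602  0.2823]
 [ 0.1228 -0.6667]]
timer [ 0.747  -0.1663  0.04  ]
tin [0.6455 0.3751 0.03  ]
lemon [0.4297 0.4304 0.02  ]
```

```bash
python3 -m jog '[-27.6,-12.7,2,0,0,0,1,-27.6,-12.7,2,0,0,0,1,-27.6,-12.7,2,0,0,0,1,-27.6,-12.7,2,0,0,0,1,-27.6,-12.7,2,0,0,0,1,-27.6,-12.7,2,0,0,0,1,-27.6,-12.7,2,0,0,0,1,-27.6,-12.7,2,0,0,0,1,-27.6,-12.7,2,0,0,0,1,-27.6,-12.7,2,0,0,0,1,-27.6,-12.7,2,0,0,0,1,-27.6,-12.7,2,0,0,0,1,-27.6,-12.7,2,0,0,0,1,-27.6,-12.7,2,0,0,0,1,0,0,0,0,0,0,1,0,0,0,0,0,0,1]' 80; python3 -c "
from plant import ctrl;s=ctrl.state();print(s['qpos'],s['ee_pos'],s['tool_rot'])"
```

```text
clock: 2.88
ee_pos: [0.5186, 0.1955, 0.203]
tool_rot: [-3.141, 0.0, 2.703]
contact_force: [-0.5, 1.8, 0.9]
gripper_width: 0.0853
gripper_force: 0.0
[-0.36394117  0.71006265 -0.10381105  1.60038727  0.09160585  0.83620949
  0.62800305] [0.51863728 0.19551436 0.2030391 ] [-3.14114099e+00  6.32720785e-05  2.70310014e+00]
```

```bash
python3 -m jog '[0,1.5,25,0,0,0,1,0,0,30,0,0,0,1,0,0,30,0,0,0,1,0,0,26,0,0,0,1,0,0,16,0,0,0,1,0,0,6,0,0,0,1,0,0,0,0,0,0,1,0,0,0,0,0,0,-1,0,0,0,0,0,0,-1,0,0,0,0,0,0,-1,0,0,0,0,0,0,-1,0,0,0,0,0,0,-1,0,0,0,0,0,0,-1,0,0,0,0,0,0,-1,0,0,0,0,0,0,-1,0,0,0,0,0,0,-1]' 80; python3 - <<'E'
from h import *
s=ctrl.camera("side");save(s,"d",(150,130,290,240),5)
E
```

```text
clock: 4.22
ee_pos: [0.5196, 0.1993, 0.0719]
tool_rot: [3.138, 0.002, 2.706]
contact_force: [0.9, 3.6, 8.9]
gripper_width: 0.0558
gripper_force: 82.6
```

View pics/d.png

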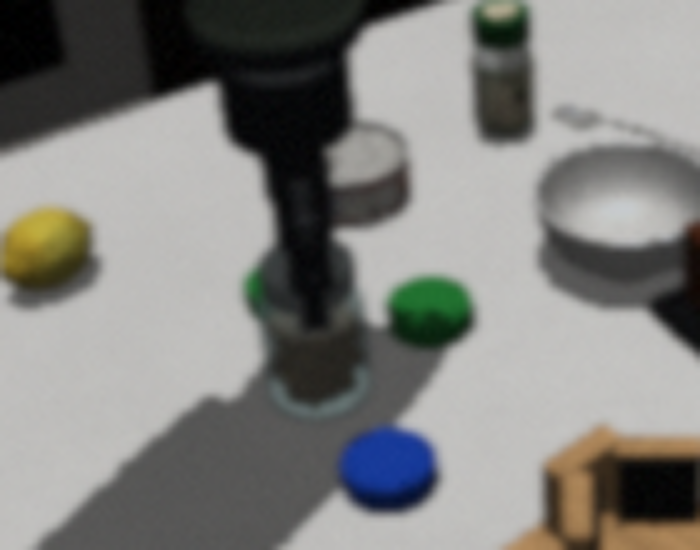

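```bash
python3 -m jog '[0,0,-5,0,0,0,-1,0,0,-15,0,0,0,-1,0,0,-25,0,0,0,-1,0,0,-30,0,0,0,-1,0,0,-25,0,0,0,-1,0,0,-15,0,0,0,-1]'; python3 -m jog '[-6,-8,0,0,0,0,-1,-9,-12,0,0,0,0,-1,-12.2,-16.2,0,0,0,0,-1,-12.2,-16.2,0,0,0,0,-1,-12.2,-16.2,0,0,0,0,-1,-12.2,-16.2,0,0,0,0,-1,-12.2,-16.2,0,0,0,0,-1,-12.2,-16.2,0,0,0,0,-1,-12.2,-16.2,0,0,0,0,-1,-12.2,-16.2,0,0,0,0,-1,-12.2,-16.2,0,0,0,0,-1,-12.2,-16.2,0,0,0,0,-1,-12.2,-16.2,0,0,0,0,-1,-12.2,-16.2,0,0,0,0,-1,-9,-12.2,0,0,0,0,-1,0,0,0,0,0,0,-1,0,0,0,0,0,0,-1,0,0,0,0,0,0,-1]'; python3 - <<'E'
from h import *
np.set_printoptions(precision=4,suppress=True)
s=ctrl.camera("side");st=ctrl.state();print(st["ee_pos"],st["qpos"])
save(s,"e",(200,110,360,230),5)
W=lambda X:np.array([.5782,-.0745,0])+R.from_euler("z",1.7105).as_matrix()@np.array(X)
x,y,z=st["ee_pos"]
for h in(-.072,-.004): print(h,[np.round((np.array(proj(s,[x+.034*np.cos(a),y+.034*np.sin(a),z+h]))-[200,110])*5) for a in(-.635-1.57+1.57,-.635+3.14)])
E
```

```text
clock: 4.77
ee_pos: [0.5188, 0.1983, 0.1885]
tool_rot: [3.14, 0.002, 2.706]
contact_force: [0.1, -0.3, -4.1]
gripper_width: 0.0558
gripper_force: 86.6
clock: 6.27
ee_pos: [0.5768, -0.0789, 0.1848]
tool_rot: [-3.141, -0.001, 2.706]
contact_force: [0.5, 0.2, -5.5]
gripper_width: 0.056
gripper_force: 86.5
[ 0.577  -0.0786  0.1849] [ 0.162   0.7753 -0.1633  1.5158  0.1499  0.8637  1.0825]
-0.072 [array([488., 550.]), array([356., 552.])]
-0.004 [array([495., 446.]), array([356., 448.])]
```

View pics/e.png

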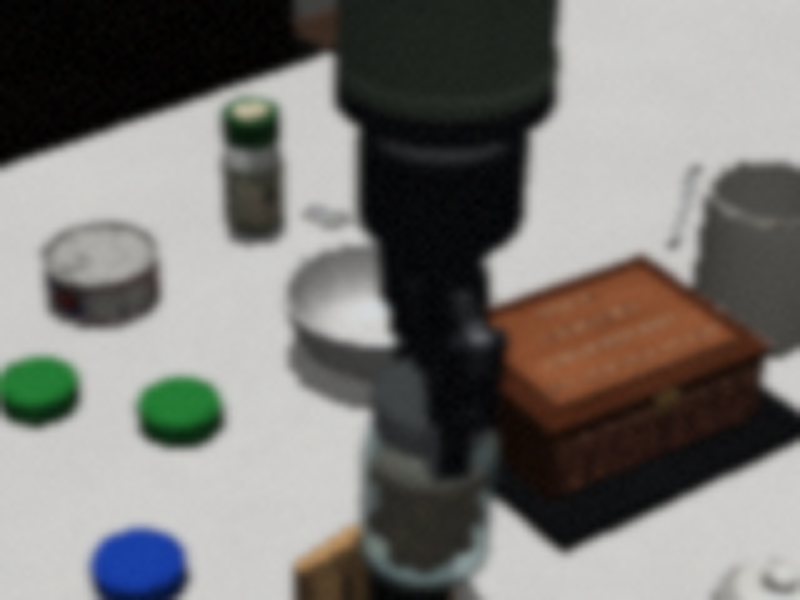

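```bash
python3 -m jog '[-0.8,0.4,10,0,0,0,-1,0,0,20,0,0,0,-1,0,0,20,0,0,0,-1,0,0,14,0,0,0,-1,0,0,10,0,0,0,-1,0,0,8,0,0,0,-1,0,0,5,0,0,0,-1,0,0,2,0,0,0,-1,0,0,0,0,0,0,-1,0,0,0,0,0,0,-1]'
```

```text
clock: 7.15
ee_pos: [0.5785, -0.0791, 0.0968]
tool_rot: [3.141, 0.001, 2.706]
contact_force: [0.2, -0.0, -5.2]
gripper_width: 0.0558
gripper_force: 86.5
```

```bash
python3 -m jog '[0,0,1.5,0,0,0,-1,0,0,1.5,0,0,0,-1,0,0,1,0,0,0,-1,0,0,0,0,0,0,-1,0,0,0,0,0,0,-1]'
```

```text
clock: 7.57
ee_pos: [0.5783, -0.0791, 0.0924]
tool_rot: [-3.142, 0.0, 2.706]
contact_force: [-0.1, 0.9, -5.4]
gripper_width: 0.0564
gripper_force: 86.7
```

```bash
python3 -m jog '[0,0,0.7,0,0,0,-1,0,0,0.7,0,0,0,-1,0,0,0,0,0,0,-1,0,0,0,0,0,0,-1]'
```

```text
clock: 7.9
ee_pos: [0.579, -0.0787, 0.0918]
tool_rot: [3.141, 0.002, 2.706]
contact_force: [0.4, 3.2, 9.0]
gripper_width: 0.0557
gripper_force: 88.0
```

```bash
python3 -m jog '[0,0,0,0,0,0,1,0,0,0,0,0,0,1,0,0,0,0,0,0,1,0,0,0,0,0,0,1,0,0,0,0,0,0,1,0,0,-10,0,0,0,1,0,0,-25,0,0,0,1,0,0,-35,0,0,0,1,0,0,-10,0,0,0,1,4.8,-25,0,0,0,0,0.2,4.8,-25,0,0,0,0,0.2,4.8,-25,0,0,0,0,0.2,4.8,-25,0,0,0,0,0.2,4.8,-25,0,0,0,0,0.2,0,0,0,0,0,0.12,0.2,0,0,0,0,0,0.12,0.2,0,0,0,0,0,0.12,0.2,0,0,0,0,0,0.12,0.2,0,0,0,0,0,0.12,0.2]' 40; python3 -m jog '[0,0,0,0,0,0.12,0.2,0,0,0,0,0,0.12,0.2,0,0,0,0,0,0.12,0.2,0,0,0,0,0,0.12,0.2,0,0,0,0,0,0.12,0.2,0,0,0,0,0,0.12,0.2,0,0,0,0,0,0.12,0.2,0,0,0,0,0,0.12,0.2,0,0,0,0,0,0.12,0.2,0,0,0,0,0,0.1,0.2,0,0,0,0,0,0,0.2]'; python3 - <<'E'
from h import *
np.set_printoptions(precision=4,suppress=True)
s=ctrl.camera("side");t=ctrl.camera("top");st=ctrl.state();print(st["ee_pos"],st["tool_rot"],st["qpos"])
a=cv2.resize(s["color"][170:290,230:350],(400,400),interpolation=cv2.INTER_CUBIC);b=cv2.resize(t["color"][165:285,270:390],(400,400),interpolation=cv2.INTER_CUBIC)
cv2.imwrite("pics/f.png",cv2.convertScaleAbs(np.hstack([a,b])[...,::-1],alpha=1.7))
for p in(s,t):
  for o in("lever_knob","lid","jar"):
    print(o,[(round(r["score"],2),r["xy"],cv2.boundingRect(r["mask"].astype(np.uint8))) for r in ctrl.regions_of(o,p)])
print(proj(s,[.504,-.182,.09]),proj(t,[.504,-.182,.09]))
E
```

```text
clock: 9.48
ee_pos: [0.5039, -0.1822, 0.1717]
tool_rot: [3.141, 0.001, 2.1]
contact_force: [-0.4, 0.3, -0.2]
gripper_width: 0.0513
gripper_force: 0.0
clock: 10.4
ee_pos: [0.504, -0.1819, 0.1715]
tool_rot: [3.141, -0.001, 0.921]
contact_force: [0.0, -0.6, 0.3]
gripper_width: 0.0513
gripper_force: 0.0
[ 0.5039 -0.182   0.1713] [ 3.1413 -0.0003  0.9298] [ 0.1064  0.758   0.3442  1.7146 -0.3554  0.7306 -0.0103]
lever_knob [(0.75, [309.4, 259.1], (285, 247, 37, 31))]
lid [(0.71, [289.2, 223.7], (280, 217, 16, 13)), (0.68, [308.3, 257.0], (285, 247, 36, 30)), (0.59, [225.2, 224.4], (218, 215, 19, 18)), (0.55, [232.4, 190.1], (227, 186, 16, 14)), (0.52, [206.4, 188.8], (198, 181, 18, 15))]
jar [(0.79, [283.6, 241.6], (273, 227, 24, 26))]
lever_knob [(0.55, [354.9, 214.7], (345, 199, 21, 46))]
lid [(0.86, [326.0, 211.6], (313, 199, 25, 23)), (0.81, [217.3, 201.0], (208, 192, 20, 20)), (0.68, [256.4, 238.6], (247, 229, 20, 21)), (0.64, [188.5, 224.2], (179, 213, 21, 20)), (0.24, [164.2, 186.2], (146, 170, 33, 32))]
jar []
[np.float64(288.793958370817), np.float64(263.82813476714813)] [np.float64(363.9875787110618), np.float64(241.18603343146188)]
```

View pics/f.png

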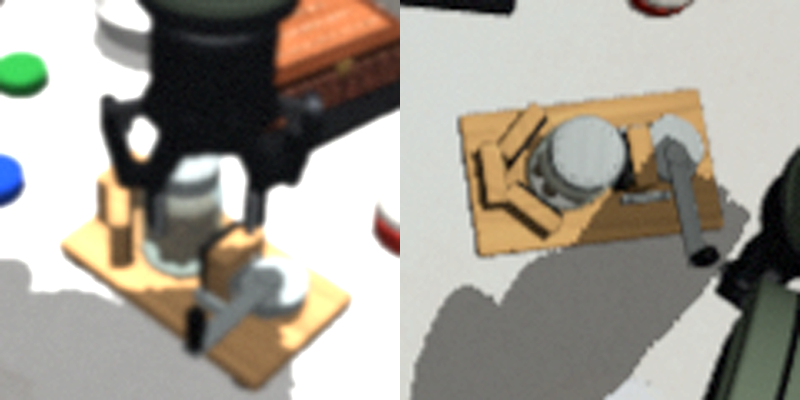

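```bash
python3 -m jog '[0,0,20,0,0,0,0.2,0,0,30,0,0,0,0.2,0,0,28,0,0,0,0.2,0,0,18,0,0,0,0.2,0,0,8,0,0,0,0.2,0,0,4,0,0,0,0.2,0,0,0,0,0,0,0.2,0,0,0,0,0,0,-1,0,0,0,0,0,0,-1,0,0,0,0,0,0,-1,0,0,0,0,0,0,-1,0,0,0,0,0,0,-1,0,0,0,0,0,0,-1,0,0,0,0,0,0,-1,0,0,0,0,0,0,-1]' 40
```

```text
clock: 12.05
ee_pos: [0.503, -0.1821, 0.0637]
tool_rot: [-3.14, 0.0, 0.926]
contact_force: [-8.2, 2.3, 10.6]
gripper_width: 0.0143
gripper_force: 38.8
```

```bash
python3 -m jog '[0,0,-2,0,0,0,-1,-5.3,5.8,0,0,0,0,-1,-4.8,6.3,0,0,0,0,-1,-4.2,6.7,0,0,0,0,-1,-3.6,7.1,0,0,0,0,-1,-2.9,7.4,0,0,0,0,-1,-2.3,7.6,0,0,0,0,-1,-1.6,7.8,0,0,0,0,-1,-0.9,7.9,0,0,0,0,-1,0,0,0,0,0,0,-1]'; python3 -m jog '[-0.2,7.9,0,0,0,0,-1,0.6,7.9,0,0,0,0,-1,1.3,7.8,0,0,0,0,-1,2,7.7,0,0,0,0,-1,2.6,7.5,0,0,0,0,-1,3.3,7.2,0,0,0,0,-1,3.9,6.9,0,0,0,0,-1,4.5,6.5,0,0,0,0,-1,0,0,0,0,0,0,-1]'
```

```text
clock: 12.88
ee_pos: [0.5315, -0.2387, 0.0645]
tool_rot: [-3.139, 0.004, 0.924]
contact_force: [-9.9, -12.0, -9.9]
gripper_width: 0.0143
gripper_force: 43.2
clock: 13.63
ee_pos: [0.5912, -0.262, 0.0649]
tool_rot: [3.139, 0.006, 0.924]
contact_force: [1.2, -20.8, -14.0]
gripper_width: 0.0104
gripper_force: 36.6
```

```bash
python3 -m jog '[0,0,0,0,0,0,-0.2,0,0,0,0,0,0,-0.2,0,0,0,0,0,0,-0.2,0,0,0,0,0,0,-0.2]'; python3 - <<'E'
from h import *
np.set_printoptions(precision=4,suppress=True)
s=ctrl.camera("side");t=ctrl.camera("top");print(ctrl.state()["qpos"])
a=cv2.resize(s["color"][170:290,230:350],(400,400),interpolation=cv2.INTER_CUBIC);b=cv2.resize(t["color"][165:285,300:420],(400,400),interpolation=cv2.INTER_CUBIC)
cv2.imwrite("pics/g.png",cv2.convertScaleAbs(np.hstack([a,b])[...,::-1],alpha=1.7))
E
```

```text
clock: 13.97
ee_pos: [0.5921, -0.2577, 0.0653]
tool_rot: [3.141, -0.0, 0.926]
contact_force: [0.1, 0.0, -1.0]
gripper_width: 0.034
gripper_force: 0.0
[ 0.2301  1.0479  0.3046  1.3621 -0.3755  0.788   0.0122]
```

View pics/g.png

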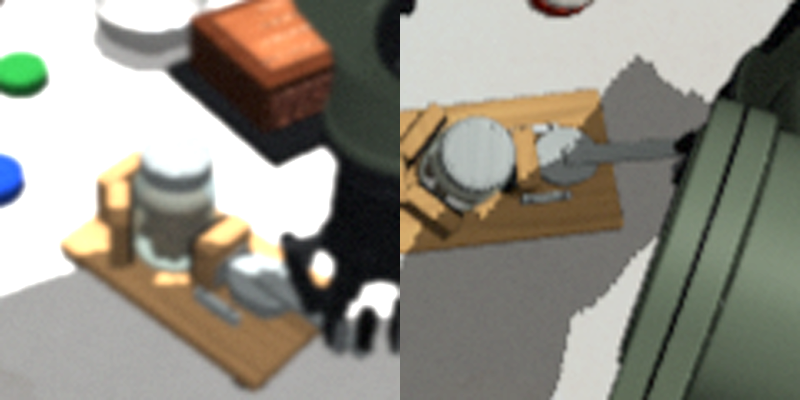

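```bash
python3 -m jog '[4,4,0,0,0,0,-0.2,4,4,0,0,0,0,-0.2,0,0,0,0,0,0,-1,0,0,0,0,0,0,-1,0,0,0,0,0,0,-1,0,0,0,0,0,0,-1,0,0,0,0,0,0,-1]' 30
```

```text
clock: 14.65
ee_pos: [0.6029, -0.2533, 0.0646]
tool_rot: [-3.137, -0.003, 0.927]
contact_force: [-6.8, 16.2, 7.4]
gripper_width: 0.015
gripper_force: 29.1
```

```bash
python3 -m jog '[1.5,1.5,0,0,0,0,-1,1.5,1.5,0,0,0,0,-1,1,1,0,0,0,0,-1,0,0,0,0,0,0,-1]' 40;  python3 -m jog '[1,1,0,0,0,0,-1,1,1,0,0,0,0,-1,0,0,0,0,0,0,-1]'
```

```text
clock: 14.98
ee_pos: [0.606, -0.2528, 0.0645]
tool_rot: [-3.132, 0.0, 0.927]
contact_force: [-25.6, 18.2, 19.7]
gripper_width: 0.0144
gripper_force: 41.1
clock: 15.23
ee_pos: [0.6061, -0.253, 0.0642]
tool_rot: [-3.127, 0.003, 0.926]
contact_force: [-44.6, 19.3, 28.9]
gripper_width: 0.0148
gripper_force: 43.1
```

```bash
python3 -m jog '[-2,-2,0,0,0,0,0,0,0,0,0,0,0,0.3,0,0,0,0,0,0,0.3,0,0,0,0,0,0,0.3,0,0,-15,0,0,0,0.3,0,0,-30,0,0,0,0.3,0,0,-40,0,0,0,1,0,0,-25,0,0,0,1,0,0,0,0,0,0.118,1,0,0,0,0,0,0.118,1,0,0,0,0,0,0.118,1,0,0,0,0,0,0.118,1,0,0,0,0,0,0.118,1,0,0,0,0,0,0.118,1,0,0,0,0,0,0.118,1,0,0,0,0,0,0,1]' 80; python3 - <<'E'
from h import *
np.set_printoptions(precision=4,suppress=True)
t=ctrl.camera("top");s=ctrl.camera("side");st=ctrl.state();print(st["ee_pos"],st["tool_rot"],st["qpos"])
for r in ctrl.regions_of("lid",t): print(r["score"],r["xy"],atz(t,r["xy"],.1245))
for r in ctrl.regions_of("lid",s): print("s",r["score"],r["xy"],atz(s,r["xy"],.114))
a=cv2.resize(s["color"][170:290,230:350],(400,400),interpolation=cv2.INTER_CUBIC);b=cv2.resize(t["color"][165:285,300:420],(400,400),interpolation=cv2.INTER_CUBIC)
cv2.imwrite("pics/k.png",cv2.convertScaleAbs(np.hstack([a,b])[...,::-1],alpha=1.7))
E
```

```text
clock: 16.57
ee_pos: [0.609, -0.2554, 0.1748]
tool_rot: [3.141, 0.0, 0.094]
contact_force: [0.5, -0.5, 0.8]
gripper_width: 0.0855
gripper_force: 0.0
[ 0.6089 -0.2555  0.1748] [3.1413 0.0002 0.1042] [ 0.126   0.9752  0.5786  1.2122 -0.532   1.1016 -0.7291]
0.89 [323.6, 210.5] [ 0.5767 -0.0708  0.1245]
0.89 [257.4, 238.3] [0.5003 0.0987 0.1245]
0.66 [220.8, 202.0] [0.5921 0.1963 0.1245]
0.63 [188.5, 222.3] [0.5366 0.2769 0.1245]
s 0.89 [282.5, 216.5] [ 0.5814 -0.0656  0.114 ]
s 0.75 [234.7, 192.6] [0.5404 0.0971 0.114 ]
s 0.51 [207.4, 188.4] [0.489  0.1629 0.114 ]
s 0.51 [226.8, 223.7] [ 0.4516 -0.0001  0.114 ]
```

View pics/k.png

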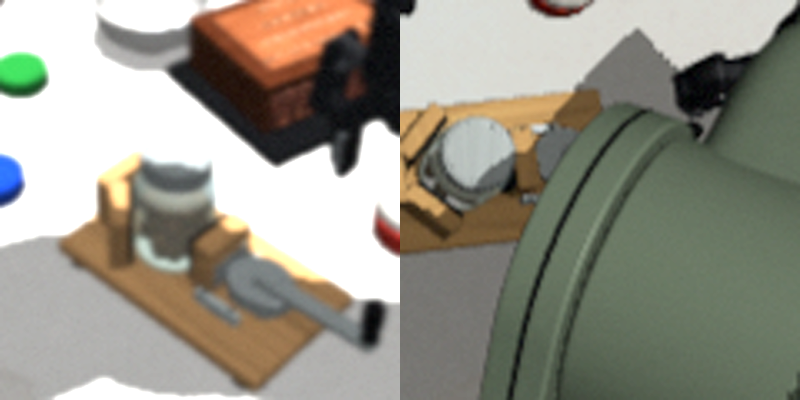

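```bash
python3 -m jog '[-1.5,-23.1,0,0,0,0,1,-1.5,-23.1,0,0,0,0,1,-1.5,-23.1,0,0,0,0,1,-1.5,-23.1,0,0,0,0,1,-1.5,-23.1,0,0,0,0,1,-1.5,-23.1,0,0,0,0,1,-1.5,-23.1,0,0,0,0,1,-1.5,-23.1,0,0,0,0,1,0,0,20,0,0,0,1,0,0,25,0,0,0,1,0,0,20,0,0,0,1,0,0,12,0,0,0,1,0,0,4,0,0,0,1,0,0,0,0,0,0,1]'; python3 -c "
from plant import ctrl;s=ctrl.state();print(s['qpos'],s['ee_pos'],s['tool_rot'])"
```

```text
clock: 17.93
ee_pos: [0.5782, -0.0732, 0.0936]
tool_rot: [-3.142, 0.001, 0.101]
contact_force: [0.7, 1.1, 0.3]
gripper_width: 0.0852
gripper_force: 0.0
[-0.17709235  0.97123678  0.52402847  1.60745477 -0.65453455  0.74566101
 -0.81842225] [ 0.57824674 -0.07317073  0.09364387] [-3.14150442e+00  6.45744768e-04  1.00597743e-01]
```

```bash
python3 -m jog '[0,0,0,0,0,0,-1,0,0,0,0,0,0,-1,0,0,0,0,0,0,-1,0,0,0,0,0,0,-1,0,0,0,0,0,0,-1,0,0,0,0,0,0,-1,0,0,0,0,0,0,-1,0,0,0,0,0,0,-1]' 100
```

```text
clock: 18.6
ee_pos: [0.5789, -0.0701, 0.0954]
tool_rot: [-3.137, -0.002, 0.102]
contact_force: [-3.0, 18.1, 16.5]
gripper_width: 0.0555
gripper_force: 102.2
```

```bash
python3 -m jog '[-0.5,-2.5,-2,0,0,0,-1,0,0,0,0,0,0,-1,0,0,0,0,0,0,-1]' 100; python3 -m jog '[0,0,-0.2,0,0,-0.08,-1,0,0,-0.2,0,0,-0.08,-1,0,0,-0.2,0,0,-0.08,-1,0,0,-0.2,0,0,-0.08,-1,0,0,-0.2,0,0,-0.08,-1,0,0,-0.2,0,0,-0.08,-1]'; python3 -c "
from plant import ctrl;s=ctrl.state();print(s['moment'],s['qpos'])"
```

```text
clock: 18.85
ee_pos: [0.5782, -0.0695, 0.0965]
tool_rot: [-3.141, -0.001, 0.101]
contact_force: [4.2, 4.4, -5.8]
gripper_width: 0.0549
gripper_force: 114.4
clock: 19.35
ee_pos: [0.5781, -0.0695, 0.0977]
tool_rot: [-3.141, -0.002, 0.584]
contact_force: [3.5, 5.7, -6.7]
gripper_width: 0.0553
gripper_force: 114.4
[ 1.39526261 -0.64402757 -0.31758636] [-0.12624386  0.93666062  0.39641612  1.60726912 -0.5057155   0.70062757
 -0.46946167]
```

```bash
python3 -m jog '[0,0,-0.25,0,0,-0.09,-1,0,0,-0.25,0,0,-0.09,-1,0,0,-0.25,0,0,-0.09,-1,0,0,-0.25,0,0,-0.09,-1,0,0,-0.25,0,0,-0.09,-1,0,0,-0.25,0,0,-0.09,-1,0,0,-0.25,0,0,-0.09,-1,0,0,-0.25,0,0,-0.09,-1,0,0,-0.25,0,0,-0.09,-1,0,0,-0.25,0,0,-0.09,-1]'; python3 - <<'E'
from h import *
s=ctrl.state();print(s['moment'],s['qpos'])
p=ctrl.camera("side");save(p,"l",(240,180,320,250),7)
E
```

```text
clock: 20.18
ee_pos: [0.578, -0.0697, 0.1002]
tool_rot: [3.141, -0.001, 1.485]
contact_force: [2.7, 6.2, -7.4]
gripper_width: 0.0553
gripper_force: 114.3
[ 1.42084515 -0.49674299 -0.19848583] [-0.01069137  0.90031869  0.1538451   1.60190923 -0.20004836  0.65402596
  0.1589095 ]
```

View pics/l.png

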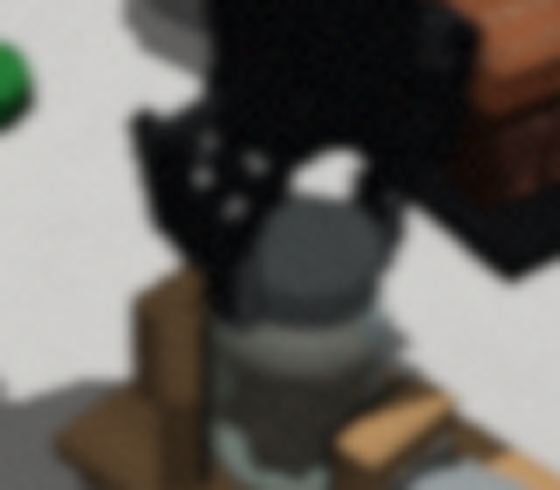

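```bash
python3 -m jog '[0,0,-0.27,0,0,-0.09,-1,0,0,-0.27,0,0,-0.09,-1,0,0,-0.27,0,0,-0.09,-1,0,0,-0.27,0,0,-0.09,-1,0,0,-0.27,0,0,-0.09,-1,0,0,-0.27,0,0,-0.09,-1,0,0,-0.27,0,0,-0.09,-1,0,0,-0.27,0,0,-0.09,-1,0,0,-0.27,0,0,-0.09,-1,0,0,-0.27,0,0,-0.09,-1,0,0,-0.2,0,0,-0.09,-1,0,0,-0.2,0,0,-0.09,-1,0,0,-0.2,0,0,-0.09,-1,0,0,-0.2,0,0,-0.09,-1,0,0,0,0,0,-0.06,-1,0,0,0,0,0,0,-1]'; python3 -c "
from plant import ctrl;s=ctrl.state();print(s['moment'],s['qpos'])"
```

```text
clock: 21.57
ee_pos: [0.5784, -0.0698, 0.1041]
tool_rot: [3.14, 0.002, 2.805]
contact_force: [1.1, 8.0, -0.0]
gripper_width: 0.0549
gripper_force: 115.1
[ 1.67664373 -0.27019111 -0.05566537] [ 0.16919632  0.8895854  -0.2076287   1.59290444  0.25520949  0.68359158
  1.07197629]
```

```bash
python3 -m jog '[0,0,-1,0,0,0,-1,0,0,-1.5,0,0,0,-1,0,0,-2,0,0,0,-1,0,0,-3,0,0,0,-1,0,0,-4,0,0,0,-1,0,0,-5,0,0,0,-1,0,0,-4,0,0,0,-1,0,0,-2.5,0,0,0,-1,0,0,0,0,0,0,-1,0,0,0,0,0,0,-1,0,0,0,0,0,0,-1,0,0,0,0,0,0,-1]'; python3 - <<'E'
from h import *
p=ctrl.camera("side");t=ctrl.camera("top")
a=cv2.resize(p["color"][170:290,230:350],(400,400),interpolation=cv2.INTER_CUBIC);b=cv2.resize(t["color"][165:285,270:390],(400,400),interpolation=cv2.INTER_CUBIC)
cv2.imwrite("pics/m.png",cv2.convertScaleAbs(np.hstack([a,b])[...,::-1],alpha=1.7))
E
```

```text
clock: 22.57
ee_pos: [0.5775, -0.0706, 0.1259]
tool_rot: [-3.141, -0.0, 2.8]
contact_force: [-0.5, 0.3, -0.6]
gripper_width: 0.0552
gripper_force: 115.0
```

View pics/m.png

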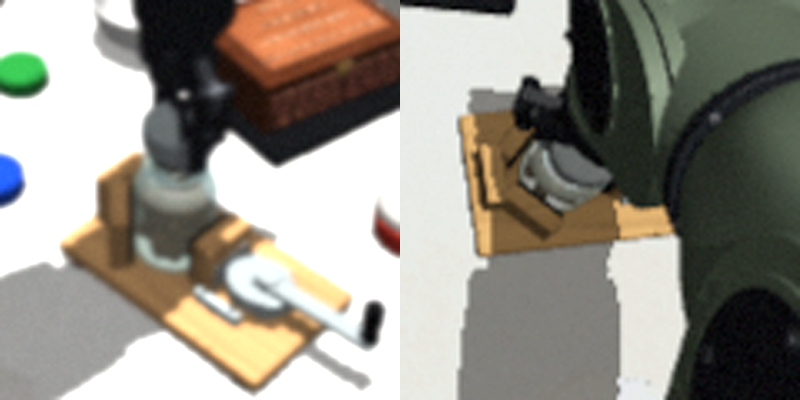

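The picture shows the lid held level in the gripper above the open jar at about side crop (175,140). The jar is clamped and the lever is at its stop. Rise from tight is about 29 mm, so the gap over the rim is about 15 mm, and there is no contact force. I'm handing it in.

```bash
python3 -c "
from plant import ctrl;print(ctrl.sign_off())"
```

```text
the job is handed in; nothing more can be done
None
```

I handed the job in at about 23 s of robot time: the jar stands clamped with the lever at its stop, and the unscrewed lid is held level about 15 mm above the open rim; no verdict was returned.

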